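Set the press's click dial from its stop and fold the guard shut

TASK

Set the stroke on the little fitting press: turn its black dial clockwise (seen from above) until it comes up against its stop, then back it off exactly four clicks and leave it resting in that fourth click. After that, close the folding guard round the dial: first swing the inner link (the one hinged to the press) fully home to its stop, then fold the leaf fully home across the front of the dial. Do not disturb the loose parts lying about.

Things in the scene. Friction and masses are not known exactly. Their poses are not given: they have to be found in the camera images.
- press: Low white cast housing fixed to the bench, 190 x 330 mm, flat top 50 mm above the bench. Origin on the bench directly below the dial's axis; it spans x -90 to 100, y -195 to 135 mm in its own axes, z up. On it a grey die head (100 x 75 mm, 55 mm tall) at x 35, y -150 mm, with a steel nose 48 mm across reaching to x -45 mm.
- dial_plate: Round aluminium plate (112 mm across, 10 mm thick) on the press under the dial, at a different yaw each time. Origin on the dial's axis at the plate's underside, 50 mm above the bench, z up. The stop is on its -x side. Eleven black ticks 30 degrees apart mark the clicks: the first where the nose points at the stop, the others following anticlockwise from above.
- dial_top (a point): Centre of the top of the dial's grip bar, on the vertical turning axis, 106 mm above the bench. The dial is a black skirt 80 mm across (its top 22 mm above the press's top) with an upright grip bar on it, 70 mm long, 20 mm wide, 34 mm tall, to be pinched across its width. The bar points along the line from the axis to the nose.
- dial_nose (a point): Tip of the tab (13 mm wide) on the dial's skirt, 46 mm from the axis, 71.5 mm above the bench: shows where the dial stands. A click every 30 degrees, about 0.15 N m to get over; let go between two, it settles into the nearer. It starts in a click 3 to 5 clicks back from the stop and can go back 300 degrees.
- stop_mark (a point): Where the nose's tip is when the dial is at its clockwise stop: 46 mm from the axis, 71.5 mm above the bench, beside the short steel stop pillar (11 mm thick, 12 mm tall) on the plate. The dial cannot turn clockwise past it. The stop is itself a rest position: it counts as zero, the next one anticlockwise is click one, 30 degrees away.
- guard_link (a joint): Guard link's swing about its upright pivot, rad. 0 = home against its stop (link pointing along the press's -x, beside the dial); grows as it swings out clockwise seen from above. Starts 0.9 to 1.25. Stiff: stays where left (0.2 N m).
- guard_leaf (a joint): Guard leaf's swing about its upright pivot at the link's far end, rad. 0 = home against its stop, square to the link (along the press's -y when the link is home, in front of the dial); 1.57 = in line with the link; grows clockwise seen from above. Starts 1.5 to 1.95. Stiff: stays where left (0.12 N m).
- link_pivot (a point): On the inner link's upright pivot axis, at the link's top face (85 mm above the bench), at x 55, y 100 mm in the press's axes. The link is an aluminium bar 16 x 16 mm, 120 mm between pivots.
- leaf_pivot (a point): On the leaf's upright pivot axis at the end of the link, at the leaf's top face (103 mm above the bench). The leaf is an aluminium bar 16 x 16 mm, 118 mm long, lying just above the link's level.
- link_pin (a point): Top centre of the link's handle: an upright round steel pin 15 mm thick, 148 mm above the bench, on the link 78 mm from its pivot. It stands 45 mm clear above the leaf's level.
- leaf_pin (a point): Top centre of the leaf's handle: an identical upright pin, 15 mm thick, its top 148 mm above the bench, on the leaf 98 mm from its pivot.
- nut: Loose steel nut, 38 mm across, 22 mm tall, lying on the press. Bystander.
- spanner: Steel spanner, 190 mm long, lying flat on the bench. Bystander.
- tee: Steel tee fitting, 85 mm long, 34 mm tall, on the bench. Bystander.
- elbow: Steel elbow fitting, legs about 60 mm long, 36 mm tall, on the bench. Bystander.
- oil_can: Closed metal can, 60 mm across, 160 mm tall, standing on the bench. Bystander.
- gauge: Flat dark steel gauge bar, 110 x 30 x 12 mm, on the bench. Bystander.

How it is judged:
By the outcome, as a careful person would: the job done as asked, in the order asked, and still so for the second after the job is handed in, with the robot touching nothing.
It also fails if it takes over 72 s, if anything falls off the work surface, if the arm or the gripper's body presses on something with over 40 N, if the wrist force passes 120 N, or if a joint passes its speed limit or range.

ROBOT

A 6-joint arm with a two-finger parallel gripper is mounted at the origin on the work surface. World frame = base frame: x ahead of the robot, y to its left, z up, the work surface at z = 0. Lengths are in m, angles in rad, forces in N, time in s.
With the tool pointing down it reaches from about 0.3 to 0.775 m from the base axis. Payload 14.6 kg.
Tool frame: the origin (TCP) lies at the centre of the arm's flange, where the gripper is bolted on; the fingertips stand 199 mm ahead of it and the grasp point (between the pads) lies ctrl.tcp_to_grasp ahead of it (ctrl.tcp_to_grasp is the distance from the TCP to the grasp point, in m); z points along the fingers, y is the line along which they close (so a half turn about z gives the same grasp; the last joint's range is limited). The gripper opens to 94 mm and grips with 3 to 60 N. Pads are 16 mm wide; open, the fingers measure 119 mm over their backs; the gripper's body (75 mm by 177 mm) begins 78 mm behind the grasp point.
Start: joints at [-1.341, 0.3, 1.521, -0, 1.321, -0.067], TCP at [0.161, -0.526, 0.405] pointing down, gripper open.
Joint ranges: [-3.03, 3.03], [-0.79, 2.21], [0.23, 2.52], [-1.04, 4.18], [0, 3.07], [-2.55, 2.55]. Speed limits (rad/s): [2.22, 2.22, 2.57, 3.14, 3.14, 3.14].

INTERFACE

Orientations are given as [roll, pitch, yaw] about the fixed x, y, z axes, in that order (R = Rz(yaw) Ry(pitch) Rx(roll)).
In Python, from station import ctrl gives the robot as it stands. The module is installed in compiled form; this text tells all that it offers.
- The arm moves only by the shell command python3 -m jog 'ROWS' [OPENING] [FORCE]. ROWS is JSON, a list of rows, each a list of 6 numbers: the shift along the tool's x, y, z in cm, then the turn, a rotation vector about the tool's x, y, z in rad. In form: [[tx, ty, tz, ax, ay, az], ...]. A call has 1 to 8 rows; each row is the pose to reach, as a shift and turn from the pose commanded when the call began, along the tool's axes at that moment; what a row does not reach only later rows make up. A row lasts 1/10 s, in which the tool goes at most 50 mm and 8.59 degrees, less where a joint would pass 70% of its speed; a pose out of reach is approached as far as the arm can. A call with a gripper value outside its range is refused whole. OPENING is the opening in per cent of the stroke, from 0 (shut) to 100 (fully open), set as the call begins (- or left out, the last holds). The fingers move at their own pace and stop on an object; FORCE is the grip in N (left out, the last holds). Time passes only in rows, so rows that repeat a pose let the fingers close. It gives the time, the measured TCP pose, the force, the opening and the grip force at its end, in the units of the state.
- ctrl.get_obs(): the state, without advancing time (a new reading comes with each control period).
- ctrl.camera(name): name is "scene" or "top"; returns a dict with "img" (480x640x3 uint8, blue, green, red), "intrinsics" (3x3 intrinsics, pixels), "k1" (the pictures are not rectified: a ray, as slopes to the right and down, at radius r is drawn at 1 + k1 r^2 times it, then the intrinsics apply), "R" (3x3) and "t" (3): a world point X has camera coordinates R X + t. Camera axes: x right, y down, z forward; pixel columns grow to the right and rows downward; lengths in m; the calibration is good to about 2 mm. A picture is of the moment at which its call begins. There is no depth.
- ctrl.hand_in(): hands the job in; it is judged then, once.
The state is a dict: "time_s": time; "qpos": joint angles; "joint_vel": joint speeds; "tau": joint torques, N m; "ee_pos": TCP position; "eef_rot": TCP orientation; "force": force on the tool from outside, world axes, zero at the start; "moment": the same for the moment, N m; "grip_width": finger opening in m; "grip_force": force on a finger pad.
Only numpy, scipy, OpenCV 4.12 (cv2) and the standard library are available. Lean on these libraries where they do the work, as an engineer would, in place of code of your own. Each camera call takes 0.05 s, during which the arm holds its last target. There are 200 camera calls.

## Working session

There is one attempt and no reset: what is moved stays moved. The work goes in short steps, Python scripts to look and compute and a shell command to move; the robot and the scene stay as the last step left them, time stands still between calls to the robot, and variables do not carry over. Pictures are saved under pics/ and viewed, at most 13 in all, crops included, and the job is handed in when it is done.

```bash
mkdir -p pics; cat > h.py <<'E'
import numpy as np, cv2
from station import ctrl
from scipy.spatial.transform import Rotation as Ro
def ray(c,u,v):
    K=np.array(c["intrinsics"]);d=np.array([(u-K[0,2])/K[0,0],(v-K[1,2])/K[1,1]])
    s=d.copy()
    for _ in range(20): s=d/(1+c["k1"]*(s@s))
    R=np.array(c["R"]);t=np.array(c["t"])
    return -R.T@t, R.T@np.array([s[0],s[1],1])
def plane(c,u,v,z):
    o,d=ray(c,u,v); return o+d*(z-o[2])/d[2]
def proj(c,X):
    K=np.array(c["intrinsics"]);p=np.array(c["R"])@np.array(X)+np.array(c["t"]);s=p[:2]/p[2]
    s=s*(1+c["k1"]*(s@s)); return np.array([K[0,0]*s[0]+K[0,2],K[1,1]*s[1]+K[1,2]])
def tri(c1,p1,c2,p2):
    o1,d1=ray(c1,*p1);o2,d2=ray(c2,*p2)
    s=np.linalg.lstsq(np.c_[d1,-d2],o2-o1,rcond=None)[0]
    a,b=o1+d1*s[0],o2+d2*s[1]; return (a+b)/2,np.linalg.norm(a-b)
E
python3 - <<'E'
from h import *
for n in("top","scene"):
    c=ctrl.camera(n);cv2.imwrite(f"pics/{n}0.png",c["img"]);print(n,-np.array(c["R"]).T@np.array(c["t"]),c["k1"],c["intrinsics"])
o=ctrl.get_obs();print(o["ee_pos"],o["eef_rot"],o["grip_width"],ctrl.tcp_to_grasp)
E
```

```text
top [1.77840879e-01 3.49674806e-04 1.75395394e+00] 0.024281984213329798 [[613.26401102   0.         323.95019599]
 [  0.         613.26401102 247.02607931]
 [  0.           0.           1.        ]]
scene [ 1.33941496 -0.04094503  0.73729439] -0.10073877823069866 [[495.66799433   0.         314.59189378]
 [  0.         495.66799433 242.48519972]
 [  0.           0.           1.        ]]
[ 0.16086309 -0.5259193   0.40415174] [-3.14057269e+00 -5.46659778e-05  2.96892735e-01] 0.09393946693986281 0.1804
```

View pics/top0.png

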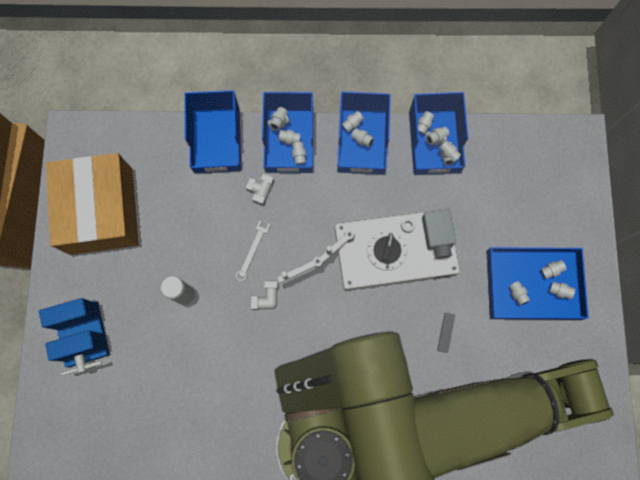

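View pics/scene0.png

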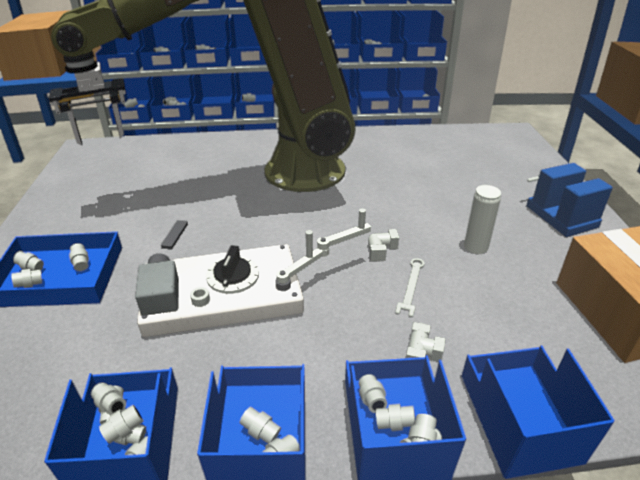

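The top view shows the press at about (397,250), the dial at (386,250) with its nose up-right, the link pivot at (350,236), the leaf pivot near (320,261) and the leaf end near (283,278). The scene view agrees, with the pins at (309,240) and (362,218). I'll crop both for detail.

```bash
python3 - <<'E'
from h import *
a=cv2.imread("pics/top0.png")[200:300,260:470];b=cv2.imread("pics/scene0.png")[195:335,130:400]
a=cv2.resize(a,(630,300),interpolation=cv2.INTER_CUBIC);b=cv2.resize(b,(540,280),interpolation=cv2.INTER_CUBIC)
o=np.zeros((590,640,3),np.uint8);o[:300,:630]=a;o[305:585,:540]=b;cv2.imwrite("pics/c0.png",o)
E
```

```text
(no output)
```

View pics/c0.png

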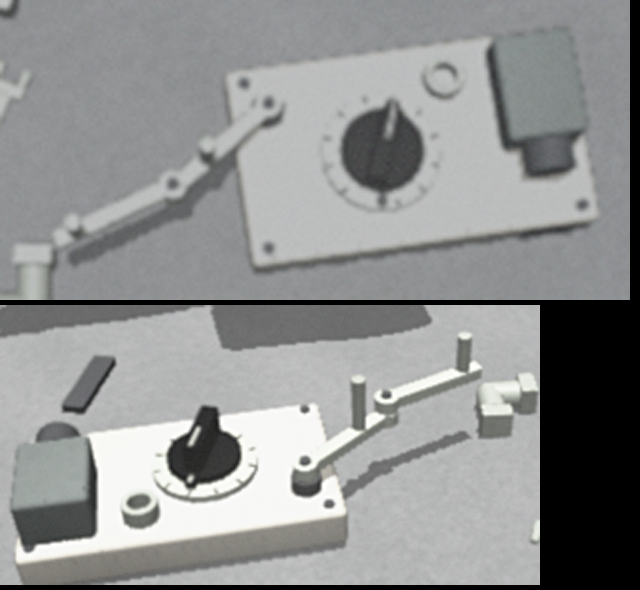

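The crop shows, in the top view, dark pivot caps at full-image (349.3,234.3) and (317.3,261) and pin tops at (329,248.7) and (284,274). In the scene view the same points are (282.5,273), (323,240), (309,232.5) and (362,210). Next I triangulate these, measure the press edges and sample the dial in polar form.

```bash
python3 - <<'E'
from h import *
T=ctrl.camera("top");S=ctrl.camera("scene")
for n,a,b in(("linkpiv",(349.3,234.3),(282.5,273)),("leafpiv",(317.3,261),(323,240)),("linkpin",(329,248.7),(309,232.5)),("leafpin",(284,274),(362,210))):
    print(n,*[np.round(x,4) for x in tri(T,a,S,b)])
# press corners & bolts
for n,p in(("TL",(336,225)),("BR",(459,271.7)),("BL",(345,289.3)),("boltTL",(260+244/3,200+83/3)),("boltBL",(260+268/3,200+248/3)),("boltBR",(260+582/3,200+205/3))):
    print(n,np.round(plane(T,*p,.05),4))
# dial skirt: dark mask
g=cv2.cvtColor(T["img"],cv2.COLOR_BGR2GRAY)
m=(g<75).astype(np.uint8);m[:, :365]=0;m[:,408:]=0;m[:225]=0;m[:275]=m[:275];m[275:]=0
k,l,st,ce=cv2.connectedComponentsWithStats(m);i=1+np.argmax(st[1:,4]);print("dark",st[i],ce[i],plane(T,*ce[i],.072))
c=plane(T,*ce[i],.072)
np.save("c.npy",c)
def rect(C,z,c,n=280,mm=.5):
    mp=np.zeros((n,n,2),np.float32)
    for r in range(n):
        for q in range(n): mp[r,q]=proj(C,[c[0]+(n/2-r)*mm/1e3,c[1]+(n/2-q)*mm/1e3,z])
    return cv2.remap(C["img"],mp,None,cv2.INTER_CUBIC)
A=[cv2.resize(rect(C,z,c),(390,290) if 0 else (290,290)) for z in(.06,.072) for C in(T,S)]
cv2.imwrite("pics/r0.png",np.vstack([np.hstack(A[:2]),np.hstack(A[2:])]))
E
```

```text
linkpiv [ 0.5736 -0.0689  0.0829] 0.0015
leafpiv [0.4932 0.0195 0.1014] 0.0012
linkpin [ 0.5194 -0.0115  0.1419] 0.0022
leafpin [0.449  0.1073 0.1446] 0.0016
TL [ 0.6084 -0.0329  0.05  ]
BR [ 0.476  -0.3797  0.05  ]
BL [ 0.423 -0.059  0.05 ]
boltTL [ 0.6007 -0.0482  0.05  ]
boltBL [ 0.4419 -0.0711  0.05  ]
boltBR [ 0.4855 -0.366   0.05  ]
dark [375 236  25  28 453] [386.93818985 250.0419426 ] [ 0.53180701 -0.1755337   0.072     ]
```

View pics/r0.png

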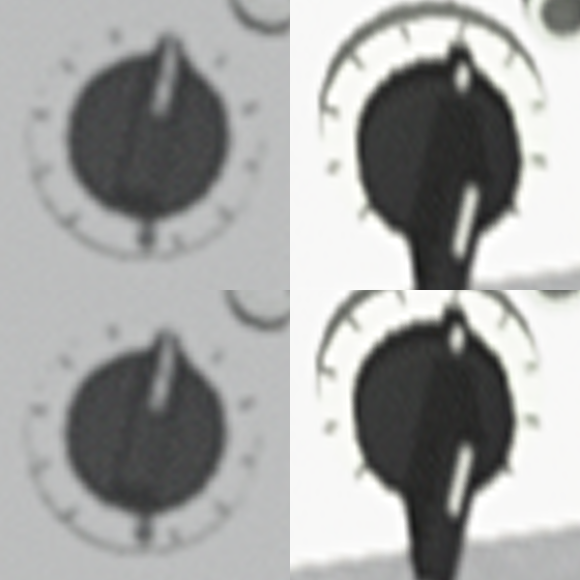

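The rectified views put the dial axis at about (0.5335, -0.1762). The nose heading is about -12°. The ticks run from heading 198° anticlockwise to 138°, with a gap at 168° and the stop pillar at about 180°. So the stop is at 198°, the dial starts in click 5 and the target heading is -42°. Press yaw is about 8.3°, link about 0.98 rad and leaf about 1.84 rad. All of this agrees with the given sizes.

I will grip with yaw 168°, so that the clockwise turn to yaw 18° stays within the wrist's range.

```bash
cat > g.py <<'E'
import sys
from h import *
# g.py x y z psi_deg : row from current pose; or g.py arc px py r h0 h1 n flip z
o=ctrl.get_obs();p=np.array(o["ee_pos"]);R=Ro.from_euler("xyz",o["eef_rot"])
def row(x,y,z,psi):
    d=R.inv().apply(np.array([x,y,z])-p)*100
    w=(R.inv()*Ro.from_euler("xyz",[np.pi,0,np.radians(psi)])).as_rotvec()
    print(np.round(np.r_[d,w],3).tolist())
a=sys.argv[1:]
if a[0]=="arc":
    px,py,r,h0,h1,n,fl,z=map(float,a[1:])
    for h in np.linspace(h0,h1,int(n)+1)[1:]:
        t=np.radians(h);row(px+r*np.cos(t),py+r*np.sin(t),z,h+fl)
else: row(*map(float,a))
E
python3 -m jog '[[46,-22.5,0,0,0,-1.2],[46,-22.5,0,0,0,-1.2],[46,-22.5,0,0,0,-1.2],[46,-22.5,0,0,0,-1.2],[46,-22.5,0,0,0,-1.2],[46,-22.5,0,0,0,-1.2],[46,-22.5,0,0,0,-1.2],[46,-22.5,0,0,0,-1.2]]' 55 15
python3 g.py .5335 -.1762 .34 168
```

```text
time_s: 1.0
ee_pos: [0.4542, -0.251, 0.4047]
eef_rot: [3.141, 0.0, 1.503]
force: [-0.6, 0.2, -0.1]
grip_width: 0.0518
grip_force: 0.0
[8.005, 7.402, 6.473, -0.0, 0.0, -1.429]
```

```bash

python3 -m jog '[[8,7.4,6.4,0,0,-1.2],[8,7.4,6.4,0,0,-1.2],[8,7.4,6.4,0,0,-1.2],[8,7.4,6.4,0,0,-1.2],[8,7.4,6.4,0,0,-1.2],[8,7.4,6.4,0,0,-1.43],[8,7.4,6.4,0,0,-1.43],[8,7.4,6.4,0,0,-1.43]]'
python3 -m jog '[[0,0,0,0,0,-0.25],[0,0,0,0,0,-0.25],[0,0,0,0,0,-0.25],[0,0,0,0,0,-0.25]]'
python3 g.py .5335 -.1762 .279 168
```

```text
time_s: 1.8
ee_pos: [0.5328, -0.1785, 0.3405]
eef_rot: [-3.142, -0.0, 2.703]
force: [-1.2, 0.7, -0.9]
grip_width: 0.0516
grip_force: 0.0
time_s: 2.2
ee_pos: [0.5328, -0.1785, 0.3405]
eef_rot: [3.142, -0.0, 2.944]
force: [-0.4, -0.1, 0.4]
grip_width: 0.0516
grip_force: 0.0
[-0.029, 0.239, 6.15, 0.0, -0.0, 0.011]
```

```bash

python3 -m jog '[[0,0.24,3,0,0,0.01],[0,0.24,5,0,0,0.01],[0,0.24,6.1,0,0,0.01],[0,0.24,6.1,0,0,0.01]]'
python3 -m jog '[[0,0,0,0,0,0],[0,0,0,0,0,0],[0,0,0,0,0,0],[0,0,0,0,0,0],[0,0,0,0,0,0]]' 15 20
python3 -c "
from h import *
o=ctrl.get_obs();print(o['ee_pos'],o['force'],o['moment'],o['grip_width'])"
```

```text
time_s: 2.6
ee_pos: [0.5331, -0.1761, 0.2785]
eef_rot: [3.141, -0.002, 2.935]
force: [0.3, 0.7, 0.2]
grip_width: 0.0516
grip_force: 0.0
time_s: 3.1
ee_pos: [0.5334, -0.1755, 0.2802]
eef_rot: [3.14, 0.001, 2.936]
force: [0.4, 9.3, 2.8]
grip_width: 0.0203
grip_force: 19.9
[ 0.53344043 -0.17545948  0.28021064] [0.37205824 9.3459036  2.77906458] [ 1.59576916 -0.33507242 -0.2088906 ] 0.020324269726871697
```

```bash

python3 -m jog '[[0,0.08,0,0,0,0],[0,0.08,0,0,0,0]]'
python3 -m jog '[[0,0,0,0,0,0.15],[0,0,0,0,0,0.3],[0,0,0,0,0,0.45],[0,0,0,0,0,0.6],[0,0,0,0,0,0.75],[0,0,0,0,0,0.9],[0,0,0,0,0,0.9]]'
python3 -c "
from h import *
o=ctrl.get_obs();print(o['ee_pos'],o['force'],o['moment'],o['grip_width'])"
```

```text
time_s: 3.3
ee_pos: [0.5335, -0.1751, 0.2802]
eef_rot: [3.141, 0.001, 2.937]
force: [-0.4, 4.8, 6.4]
grip_width: 0.02
grip_force: 19.9
time_s: 4.0
ee_pos: [0.5338, -0.1745, 0.2801]
eef_rot: [3.14, -0.001, 2.033]
force: [3.1, 9.6, 4.1]
grip_width: 0.0245
grip_force: 24.2
[ 0.53377077 -0.17445872  0.28008169] [3.06483808 9.62556046 4.12110513] [ 1.94002912 -0.62540216  0.73261494] 0.024535200134109873
```

```bash

python3 -m jog '[[0,0,0,0,0,0],[0,0,0,0,0,0],[0,0,0,0,0,0]]' 15 50
python3 - <<'E'
from h import *
o=ctrl.get_obs();print(o['ee_pos'],o['force'],o['moment'],o['grip_width'])
c=ctrl.camera("scene");cv2.imwrite("pics/s1.png",cv2.resize(c["img"][150:320,130:390],(780,510),interpolation=cv2.INTER_CUBIC))
E
```

```text
time_s: 4.3
ee_pos: [0.5338, -0.1744, 0.2801]
eef_rot: [3.14, -0.001, 2.039]
force: [3.0, 11.3, 4.5]
grip_width: 0.0239
grip_force: 51.2
[ 0.53380242 -0.17441144  0.28007413] [ 3.03482928 11.32011542  4.50939585] [ 1.98726735 -0.68665123  0.99527249] 0.023939990276576725
```

View pics/s1.png

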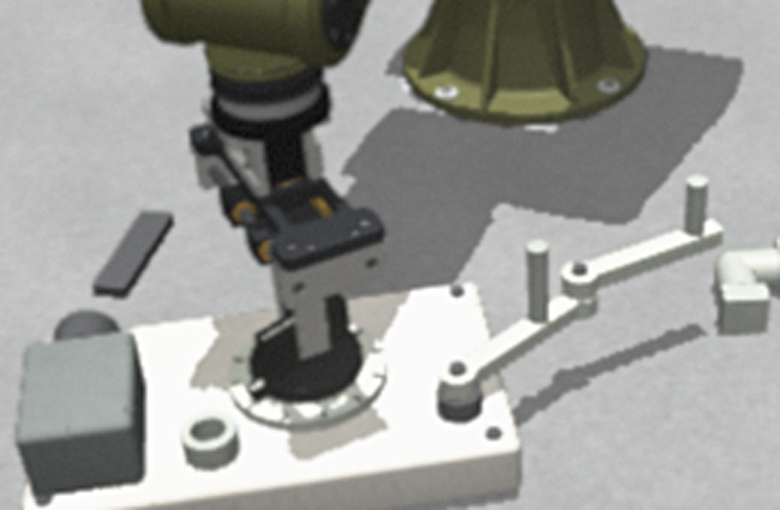

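The nose is now at crop (258,387), about (216,279) in the full image, so the dial has turned clockwise but lags the tool. I'll compute its heading.

```bash
python3 - <<'E'
from h import *
c=ctrl.camera("scene");im=c["img"]
for p in((216,279),(215,279.5),(218,278)):
    X=plane(c,*p,.0715);d=X-[.5335,-.1755,.0715];print(X,np.hypot(*d[:2]),np.degrees(np.arctan2(d[1],d[0])))
for z in(.072,):
  for h in range(-12,-100,-10): print(h,proj(c,[.5335+.046*np.cos(np.radians(h)),-.1755+.046*np.sin(np.radians(h)),.0715]).round(1))
E
```

```text
[ 0.56934922 -0.20472678  0.0715    ] 0.04625334263311198 -39.18931344295062
[ 0.57076424 -0.20663582  0.0715    ] 0.048559892398155634 -39.88016235216233
[ 0.56651018 -0.20089672  0.0715    ] 0.04164931446749426 -37.57325242065942
-12 [225.2 281.5]
-22 [221.6 280.9]
-32 [218.2 279.9]
-42 [215.3 278.5]
-52 [212.9 276.7]
-62 [211.2 274.7]
-72 [210.  272.4]
-82 [209.6 270.1]
-92 [209.8 267.6]
```

```bash

python3 -m jog '[[0,0,0,0,0,0],[0,0,0,0,0,0],[0,0,0,0,0,0]]' 45 20
cat > o.py <<'E'
from h import *
o=ctrl.get_obs();print(o['ee_pos'].round(4) if hasattr(o['ee_pos'],'round') else o['ee_pos'],'F',np.round(o['force'],2),'M',np.round(o['moment'],3),o['grip_width'],'tau6',np.round(o['tau'],2),'psi',np.degrees(o['eef_rot'][2]))
E
python3 o.py
python3 -c "
from h import *
c=ctrl.camera('scene');cv2.imwrite('pics/s2.png',cv2.resize(c['img'][200:300,180:290],(770,600),interpolation=cv2.INTER_CUBIC))"
```

```text
time_s: 4.7
ee_pos: [0.5333, -0.1755, 0.2796]
eef_rot: [-3.141, 0.0, 2.037]
force: [0.6, -0.8, 0.2]
grip_width: 0.0419
grip_force: 0.0
[ 0.5333 -0.1755  0.2796] F [ 0.62 -0.8   0.18] M [-0.054 -0.14   0.053] 0.04187103833472514 tau6 [ 1.900e-01 -5.784e+01 -3.106e+01  4.000e-02  7.000e-02 -0.000e+00] psi 116.6875293681305
```

View pics/s2.png

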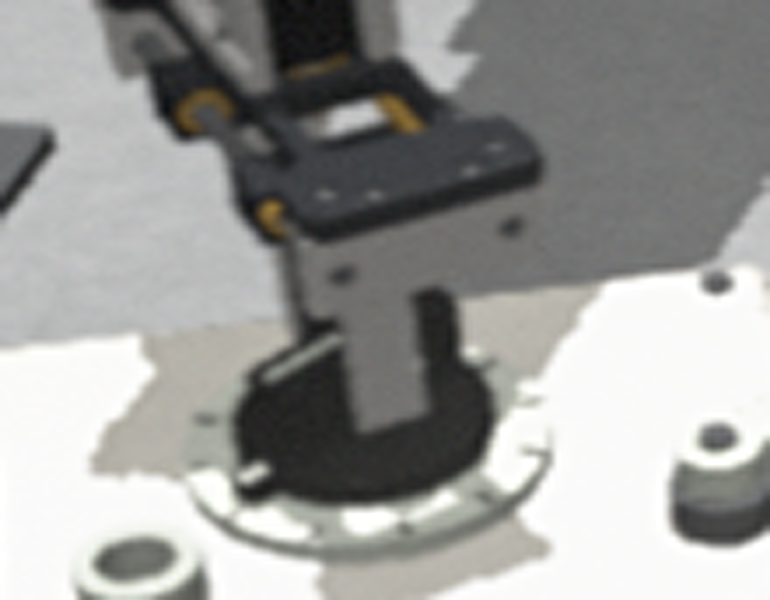

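The nose is at crop (250,478), about (215.7,279.7) in the full image. That is heading about -41°, so the dial rests in click 4 and the bar slipped in the pads. I'll re-centre at (0.5336,-0.1745), realign to yaw 138° and grip and turn more slowly.

```bash
python3 g.py .5336 -.1745 .275 139
```

```text
[0.081, 0.073, 0.454, -0.0, 0.0, -0.389]
```

```bash

python3 -m jog '[[0.08,0.07,0.45,0,0,-0.15],[0.08,0.07,0.45,0,0,-0.3],[0.08,0.07,0.45,0,0,-0.39],[0.08,0.07,0.45,0,0,-0.39]]'
python3 -m jog '[[0,0,0,0,0,0],[0,0,0,0,0,0],[0,0,0,0,0,0],[0,0,0,0,0,0]]' 15 40 >/dev/null; python3 o.py
python3 -m jog '[[0,0,0,0,0,0.05],[0,0,0,0,0,0.1],[0,0,0,0,0,0.1]]'>/dev/null; python3 o.py
python3 -m jog '[[0,0,0,0,0,0.05],[0,0,0,0,0,0.1],[0,0,0,0,0,0.1]]'>/dev/null; python3 o.py
```

```text
time_s: 5.15
ee_pos: [0.5336, -0.1745, 0.275]
eef_rot: [-3.141, -0.0, 2.428]
force: [0.3, -0.7, -0.5]
grip_width: 0.0424
grip_force: 0.0
[ 0.5338 -0.1742  0.2752] F [ 1.74  2.93 -1.45] M [ 0.489 -0.562 -0.21 ] 0.01963483558523073 tau6 [ -1.56 -57.85 -30.32  -0.78   0.4   -0.31] psi 138.97503058510236
[ 0.5338 -0.1738  0.2752] F [1.85 4.89 1.02] M [ 0.918 -0.473  0.945] 0.019685562979853865 tau6 [-3.910e+00 -5.765e+01 -3.069e+01 -7.100e-01  5.000e-02  1.730e+00] psi 133.28179949850252
[ 0.5337 -0.1736  0.2752] F [1.46 8.16 2.6 ] M [ 1.549 -0.216  0.009] 0.01985097978284722 tau6 [ -4.57 -57.14 -31.32  -1.77  -0.55   0.81] psi 127.50692600759876
```

```bash

for i in 1 2 3; do python3 -m jog '[[0,0,0,0,0,0.05],[0,0,0,0,0,0.1],[0,0,0,0,0,0.15],[0,0,0,0,0,0.15]]'>/dev/null; python3 o.py; done
python3 - <<'E'
from h import *
c=ctrl.camera('scene');cv2.imwrite('pics/s3.png',cv2.resize(c['img'][200:300,180:290],(770,600),interpolation=cv2.INTER_CUBIC))
E
```

```text
[ 0.5339 -0.1735  0.2752] F [2.65 9.61 0.62] M [ 1.768 -0.756 -0.116] 0.01976276789647563 tau6 [ -5.68 -57.57 -30.83  -2.34  -0.1    0.7 ] psi 118.90728419093077
[ 0.5341 -0.1734  0.2752] F [ 7.39  8.6  -1.9 ] M [ 1.503 -1.603 -0.156] 0.019278239606263188 tau6 [ -6.47 -58.32 -30.06  -2.72   0.75   0.63] psi 110.30502915473386
[ 0.5343 -0.1733  0.2752] F [ 8.68 10.38 -1.3 ] M [ 1.985 -1.652  0.801] 0.019653249509823292 tau6 [ -8.02 -58.71 -29.59  -2.53   1.09   1.63] psi 101.79033189961275
```

View pics/s3.png

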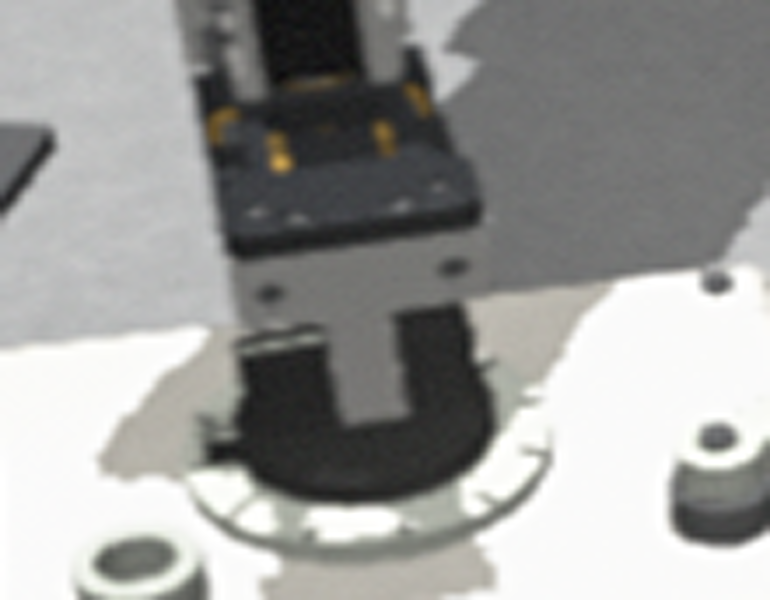

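The nose is now at the left (crop (215,445)), so the dial follows the tool. I'll trim the small lateral load and continue clockwise to the stop.

```bash

python3 -m jog '[[0.08,0.1,0,0,0,0.07],[0.08,0.1,0,0,0,0.14],[0.08,0.1,0,0,0,0.21],[0.08,0.1,0,0,0,0.28],[0.08,0.1,0,0,0,0.35],[0.08,0.1,0,0,0,0.42],[0.08,0.1,0,0,0,0.49],[0.08,0.1,0,0,0,0.49]]'>/dev/null; python3 o.py
python3 -m jog '[[0,0,0,0,0,0.07],[0,0,0,0,0,0.14],[0,0,0,0,0,0.21],[0,0,0,0,0,0.28],[0,0,0,0,0,0.35],[0,0,0,0,0,0.42],[0,0,0,0,0,0.42]]'>/dev/null; python3 o.py
```

```text
[ 0.5352 -0.1729  0.2752] F [13.04  4.06 -7.44] M [ 0.79  -2.333  0.438] 0.019692609136496918 tau6 [ -4.79 -60.34 -28.04  -1.62   2.61   1.63] psi 73.63292621191759
[ 0.5356 -0.1734  0.2753] F [ 20.02  -0.77 -13.  ] M [-0.175 -3.799 -0.347] 0.019547518053300697 tau6 [ -2.33 -62.47 -25.79  -1.49   4.78   0.77] psi 49.50251338858047
```

```bash

python3 -m jog '[[0.1,0.11,0,0,0,0],[0.1,0.11,0,0,0,0]]'>/dev/null; python3 o.py
python3 -m jog '[[0,0,0,0,0,0.07],[0,0,0,0,0,0.14],[0,0,0,0,0,0.21],[0,0,0,0,0,0.28],[0,0,0,0,0,0.35],[0,0,0,0,0,0.35]]'>/dev/null; python3 o.py
```

```text
[ 0.5365 -0.1734  0.2752] F [ 7.73 -1.48 -5.07] M [-0.071 -1.559 -0.143] 0.019898429208517 tau6 [ -1.04 -59.59 -28.8   -0.64   2.03  -0.09] psi 49.6525107086806
[ 0.5366 -0.1737  0.2752] F [12.9  -4.62 -9.52] M [-0.841 -2.312 -0.029] 0.01961795662603179 tau6 [  0.42 -61.37 -27.26  -0.1    3.38   1.06] psi 29.45413769127652
```

```bash

python3 -m jog '[[0.05,0.07,0,0,0,0.05],[0.05,0.07,0,0,0,0.1],[0.05,0.07,0,0,0,0.15],[0.05,0.07,0,0,0,0.15]]'>/dev/null; python3 o.py
for i in 1 2; do python3 -m jog '[[0,0,0,0,0,0.05],[0,0,0,0,0,0.05]]'>/dev/null; python3 o.py;done
```

```text
[ 0.5371 -0.1742  0.2752] F [ 9.02 -4.8  -6.13] M [-0.892 -1.474 -0.396] 0.01970593075397172 tau6 [  1.64 -60.47 -28.35   0.22   2.39   0.45] psi 20.88392116718539
[ 0.5371 -0.1742  0.2752] F [ 7.94 -5.48 -5.95] M [-1.028 -1.546 -0.376] 0.019774607412450296 tau6 [  1.96 -60.63 -28.19   0.35   2.54   0.38] psi 18.024516481963182
[ 0.5372 -0.1742  0.2752] F [ 9.21 -6.03 -6.14] M [-0.987 -1.584  0.537] 0.019429374572925238 tau6 [  1.07 -60.64 -28.18   0.78   2.54   1.3 ] psi 15.218477602938847
```

```bash

for i in 1 2 3; do python3 -m jog '[[0,0,0,0,0,0.05],[0,0,0,0,0,0.05]]'>/dev/null; python3 o.py;done
python3 - <<'E'
from h import *
c=ctrl.camera('scene');t=ctrl.camera('top')
cv2.imwrite('pics/s4.png',np.hstack([cv2.resize(c['img'][210:300,180:280],(400,360),interpolation=cv2.INTER_CUBIC),cv2.resize(t['img'][205:295,340:440],(400,360),interpolation=cv2.INTER_CUBIC)]))
E
```

```text
[ 0.5371 -0.1742  0.2753] F [ 6.67 -6.55 -4.2 ] M [-1.211 -1.166  0.966] 0.0201619790385447 tau6 [  1.38 -60.04 -28.59   1.3    2.08   1.67] psi 12.398850020960186
[ 0.5373 -0.1741  0.2754] F [ 9.37 -5.13 -5.67] M [-0.964 -1.773  1.   ] 0.021086978113459377 tau6 [  0.3  -60.44 -27.79   0.87   2.69   1.75] psi 9.538974904187924
[ 0.5371 -0.1742  0.2754] F [ 7.04 -6.25 -3.99] M [-1.137 -1.116  1.192] 0.021729687482022423 tau6 [  1.02 -59.54 -28.38   1.41   2.     1.95] psi 6.694453496650512
```

View pics/s4.png

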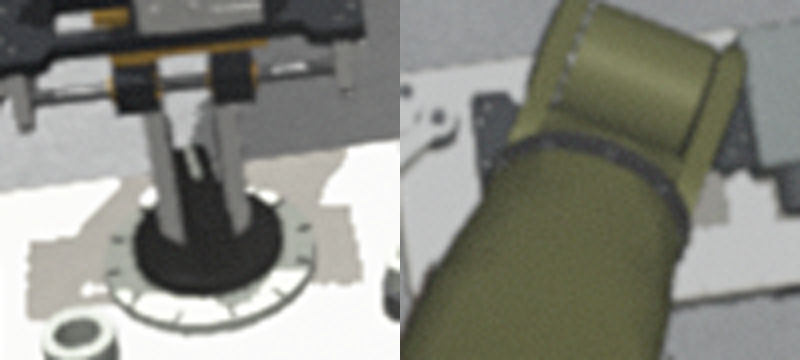

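The scene view shows the bar's white line now pointing away from the camera, at a heading of about 197°. Torque climbed and the pads started slipping from yaw about 16°, so the dial is on its stop. Now I back off 120°.

```bash

python3 -m jog '[[0.03,0.03,0,0,0,-0.08],[0.03,0.03,0,0,0,-0.16],[0.03,0.03,0,0,0,-0.24],[0.03,0.03,0,0,0,-0.32],[0.03,0.03,0,0,0,-0.4],[0.03,0.03,0,0,0,-0.48],[0.03,0.03,0,0,0,-0.56],[0.03,0.03,0,0,0,-0.56]]'>/dev/null; python3 o.py
python3 -m jog '[[0,0,0,0,0,-0.08],[0,0,0,0,0,-0.16],[0,0,0,0,0,-0.24],[0,0,0,0,0,-0.32],[0,0,0,0,0,-0.4],[0,0,0,0,0,-0.48],[0,0,0,0,0,-0.56],[0,0,0,0,0,-0.56]]'>/dev/null; python3 o.py
```

```text
[ 0.5367 -0.1744  0.2752] F [-4.63 -3.76  3.82] M [-0.605  0.908  0.297] 0.019949226673164965 tau6 [  1.99 -57.11 -31.55   1.22  -0.9   -1.05] psi 38.95447724269827
[ 0.5365 -0.1741  0.2752] F [-9.12 -0.25  6.08] M [-0.142  1.668  0.289] 0.019785629483411275 tau6 [  1.31 -55.81 -32.84   1.07  -2.12  -1.01] psi 71.0497818119377
```

```bash

python3 -m jog '[[-0.02,-0.06,0,0,0,-0.08],[-0.02,-0.06,0,0,0,-0.16],[-0.02,-0.06,0,0,0,-0.24],[-0.02,-0.06,0,0,0,-0.32],[-0.02,-0.06,0,0,0,-0.4],[-0.02,-0.06,0,0,0,-0.48],[-0.02,-0.06,0,0,0,-0.56],[-0.02,-0.06,0,0,0,-0.56]]'>/dev/null; python3 o.py
python3 -m jog '[[0,0,0,0,0,-0.08],[0,0,0,0,0,-0.16],[0,0,0,0,0,-0.24],[0,0,0,0,0,-0.32],[0,0,0,0,0,-0.4],[0,0,0,0,0,-0.48],[0,0,0,0,0,-0.55],[0,0,0,0,0,-0.62]]'>/dev/null;python3 -m jog '[[0,0,0,0,0,0],[0,0,0,0,0,0]]'>/dev/null; python3 o.py
```

```text
[ 0.5358 -0.1741  0.2752] F [-9.31  1.58  6.62] M [-0.077  1.632  0.489] 0.019861985548872252 tau6 [  0.86 -55.51 -33.     1.08  -2.24  -0.77] psi 103.14300421838229
[ 0.5355 -0.1744  0.2752] F [-15.81  -2.02   9.84] M [-0.36   2.674 -0.183] 0.01993435973131907 tau6 [  3.73 -54.4  -34.18   1.61  -3.36  -0.33] psi 138.4554562990597
```

```bash

python3 -m jog '[[0,0,0,0,0,0],[0,0,0,0,0,0],[0,0,0,0,0,0],[0,0,-4,0,0,0],[0,0,-8,0,0,0],[0,0,-8,0,0,0]]' 50 20
python3 g.py .523 -.0096 .36 132.3
```

```text
time_s: 15.2
ee_pos: [0.537, -0.174, 0.3604]
eef_rot: [3.139, 0.008, 2.417]
force: [0.5, 0.2, 0.3]
grip_width: 0.0467
grip_force: 0.0
[11.94, 11.383, -0.018, 0.003, 0.008, 0.108]
```

```bash

python3 -m jog '[[3,3,0,0,0,0.1],[6,6,0,0,0,0.1],[9,9,0,0,0,0.1],[11.9,11.4,0,0,0.008,0.108],[11.9,11.4,0,0,0.008,0.108],[11.9,11.4,0,0,0.008,0.108]]'
python3 - <<'E'
from h import *
c=ctrl.camera('scene');t=ctrl.camera('top')
cv2.imwrite('pics/s5.png',np.hstack([cv2.resize(c['img'][200:300,180:280],(400,400),interpolation=cv2.INTER_CUBIC),cv2.resize(t['img'][200:300,320:420],(400,400),interpolation=cv2.INTER_CUBIC)]))
E
python3 g.py .523 -.0096 .311 132.3
```

```text
time_s: 15.8
ee_pos: [0.5229, -0.0092, 0.3549]
eef_rot: [-3.141, -0.008, 2.311]
force: [0.4, -0.6, 0.2]
grip_width: 0.0471
grip_force: 0.0
[0.028, 0.048, 4.394, -0.001, -0.008, -0.001]
```

View pics/s5.png

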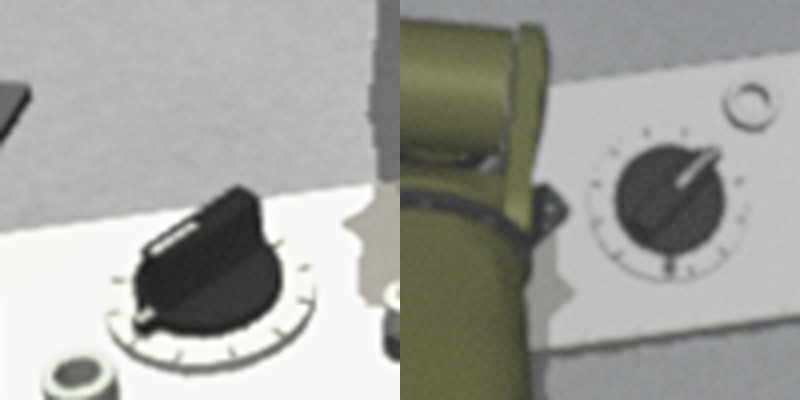

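The nose is at scene (216,280) and, in the top crop, at (720,152) from a centre of (670,200). That is heading about -42°, so the dial rests in click 4. Next I descend over the link pin.

```bash

python3 -m jog '[[0,0,2,0,-0.008,0],[0.03,0.05,4.4,0,-0.008,0],[0.03,0.05,4.4,0,-0.008,0],[0.03,0.05,4.4,0,-0.008,0]]' 
python3 -m jog '[[0,0,0,0,0,0],[0,0,0,0,0,0],[0,0,0,0,0,0],[0,0,0,0,0,0],[0,0,0,0,0,0]]' 5 8
python3 o.py
python3 g.py arc .5765 -.0673 .078 132.3 190.3 8 0 .311
```

```text
time_s: 16.3
ee_pos: [0.5231, -0.0096, 0.3115]
eef_rot: [-3.141, -0.0, 2.308]
force: [0.8, 0.7, 0.1]
grip_width: 0.047
grip_force: 0.0
time_s: 16.8
ee_pos: [0.5228, -0.0088, 0.3114]
eef_rot: [-3.141, 0.0, 2.309]
force: [-1.8, -1.4, 2.8]
grip_width: 0.0148
grip_force: 8.0
[ 0.5228 -0.0088  0.3114] F [-1.81 -1.43  2.85] M [-0.136  0.2   -0.015] 0.014834861079658444 tau6 [ 3.300e-01 -5.062e+01 -3.146e+01  2.000e-01 -3.200e-01 -2.000e-02] psi 132.28824715097457
[-0.197, -0.949, 0.043, -0.0, 0.0, -0.127]
[-0.384, -1.918, 0.044, -0.0, 0.0, -0.253]
[-0.691, -2.855, 0.044, -0.0, 0.0, -0.38]
[-1.114, -3.746, 0.044, -0.0, 0.0, -0.506]
[-1.645, -4.577, 0.045, -0.0, 0.0, -0.633]
[-2.278, -5.334, 0.045, -0.0, 0.0, -0.759]
[-3.001, -6.005, 0.046, -0.0, 0.0, -0.886]
[-3.803, -6.579, 0.046, -0.0, 0.0, -1.012]
```

```bash

python3 -m jog '[[-0.15,-0.95,0,0,0,-0.127],[-0.35,-1.9,0,0,0,-0.25],[-0.65,-2.85,0,0,0,-0.38],[-1.1,-3.75,0,0,0,-0.506],[-1.6,-4.6,0,0,0,-0.633],[-2.25,-5.3,0,0,0,-0.76],[-2.25,-5.3,0,0,0,-0.76]]'
python3 o.py
python3 g.py arc .5765 -.0673 .078 175 191 4 0 .311
```

```text
time_s: 17.5
ee_pos: [0.4982, -0.0618, 0.3112]
eef_rot: [-3.141, -0.003, 3.073]
force: [-7.3, -2.6, 5.1]
grip_width: 0.0149
grip_force: 8.0
[ 0.4982 -0.0618  0.3112] F [-7.28 -2.58  5.09] M [-0.33   1.307  0.012] 0.014943596198151254 tau6 [  0.69 -47.24 -33.32   0.81  -1.83  -2.53] psi 176.0722191675017
[-0.056, -0.409, 0.018, -0.0, -0.003, -0.051]
[-0.103, -0.951, 0.018, -0.0, -0.003, -0.121]
[-0.187, -1.489, 0.018, -0.0, -0.003, -0.191]
[-0.309, -2.02, 0.018, -0.0, -0.003, -0.261]
```

```bash

python3 -m jog '[[0,-0.4,0,0,0,-0.05],[-0.05,-0.95,0,0,0,-0.12],[-0.13,-1.4,0,0,0,-0.19],[-0.13,-1.4,0,0,0,-0.19]]'
python3 -m jog '[[0,-0.2,0,0,0,-0.02],[0,-0.2,0,0,0,-0.02]]'
python3 -m jog '[[0,-0.2,0,0,0,-0.02],[0,-0.2,0,0,0,-0.02]]'
```

```text
time_s: 17.9
ee_pos: [0.4986, -0.0756, 0.3111]
eef_rot: [3.142, -0.003, -3.022]
force: [-8.0, -2.9, 4.4]
grip_width: 0.0146
grip_force: 8.0
time_s: 18.1
ee_pos: [0.4989, -0.0773, 0.3111]
eef_rot: [3.141, -0.003, -3.004]
force: [-8.4, -0.8, 5.0]
grip_width: 0.0149
grip_force: 8.0
time_s: 18.3
ee_pos: [0.4991, -0.0792, 0.3111]
eef_rot: [3.141, -0.003, -2.984]
force: [-8.4, -0.8, 4.5]
grip_width: 0.0155
grip_force: 8.0
```

```bash

for i in 1 2 3; do python3 -m jog '[[0,-0.15,0,0,0,0],[0,-0.15,0,0,0,0]]' | egrep 'ee_pos|force:|width'; done
```

```text
ee_pos: [0.4993, -0.0801, 0.3111]
force: [-8.8, 7.8, 5.7]
grip_width: 0.0147
grip_force: 8.0
ee_pos: [0.4995, -0.0811, 0.311]
force: [-8.9, 14.8, 7.2]
grip_width: 0.016
grip_force: 8.0
ee_pos: [0.4998, -0.0825, 0.311]
force: [-9.4, 14.6, 7.2]
grip_width: 0.0189
grip_force: 8.0
```

The link met its stop at y about -0.080 (Fy jumped to 15 N against the 8 N grip). Now I release, rise and re-orient the wrist for the leaf (yaw about -7°).

```bash

python3 -m jog '[[0,0,0,0,0,0],[0,0,0,0,0,0],[0,0,0,0,0,0],[0,0,-3,0,0,0],[0,0,-6,0,0,0]]' 55 8
python3 -m jog '[[0,0,0,0,0,1.2],[0,0,0,0,0,1.2],[0,0,0,0,0,1.2],[0,0,0,0,0,1.2],[0,0,0,0,0,1.2],[0,0,0,0,0,1.2],[0,0,0,0,0,1.2],[0,0,0,0,0,1.2]]' >/dev/null
python3 -m jog '[[0,0,0,0,0,1.2],[0,0,0,0,0,1.2],[0,0,0,0,0,1.2],[0,0,0,0,0,1.2],[0,0,0,0,0,1.2],[0,0,0,0,0,1.2],[0,0,0,0,0,1.2],[0,0,0,0,0,1.2]]' >/dev/null
python3 -m jog '[[0,0,0,0,0,1],[0,0,0,0,0,1],[0,0,0,0,0,1],[0,0,0,0,0,1],[0,0,0,0,0,1],[0,0,0,0,0,1],[0,0,0,0,0,1],[0,0,0,0,0,1]]'
python3 - <<'E'
from h import *
c=ctrl.camera('scene')
cv2.imwrite('pics/s6.png',cv2.resize(c['img'][150:310,170:390],(770,560),interpolation=cv2.INTER_CUBIC))
for n,X in(("leafpin",(.3606,-.0721,.148)),("linkpin",(.4993,-.080,.148)),("leafpiv",(.4578,-.0846,.103))): print(n,proj(c,np.array(X)-[.0027,.002,0]))
E
python3 g.py .3606 -.0721 .37 -7.3
```

```text
time_s: 19.4
ee_pos: [0.5003, -0.0837, 0.3716]
eef_rot: [3.141, -0.002, -2.985]
force: [0.8, -0.6, 0.7]
grip_width: 0.051
grip_force: 0.0
time_s: 21.8
ee_pos: [0.5003, -0.0837, 0.3712]
eef_rot: [3.141, 0.0, -0.103]
force: [0.5, 0.2, -0.5]
grip_width: 0.0517
grip_force: 0.0
leafpin [277.70046722 190.3759613 ]
linkpin [273.87551312 225.21121887]
leafpiv [273.14483675 231.23156652]
[-14.018, 0.226, 0.121, 0.0, 0.0, 0.028]
```

View pics/s6.png

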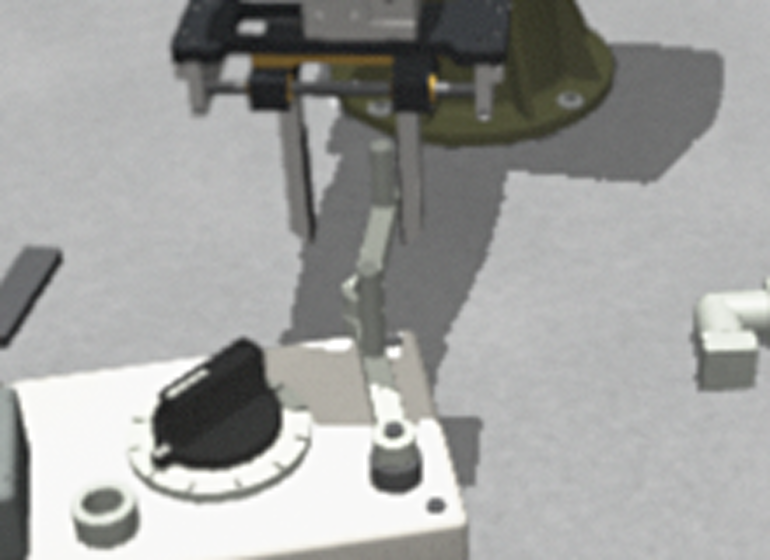

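The leaf pin top is at about (279.4,191.4), within 2 px of the prediction, and the link pin is at (276,226.6), consistent with link home. I move over the leaf pin and descend.

```bash

python3 -m jog '[[-4,0.1,0,0,0,0.028],[-8,0.1,0,0,0,0.028],[-12,0.2,0,0,0,0.028],[-14,0.2,0,0,0,0.028],[-14,0.2,0,0,0,0.028],[-14,0.2,3,0,0,0.028],[-14,0.2,6,0,0,0.028],[-14,0.2,6,0,0,0.028]]'
python3 -m jog '[[0,0,0,0,0,0],[0,0,0,0,0,0],[0,0,0,0,0,0],[0,0,0,0,0,0],[0,0,0,0,0,0]]' 5 8
python3 g.py arc .4578 -.0846 .098 172.7 225 7 180 .311;python3 g.py arc .4578 -.0846 .098 225 280 7 180 .311
```

```text
time_s: 22.65
ee_pos: [0.3608, -0.0714, 0.3088]
eef_rot: [-3.141, 0.005, -0.127]
force: [-0.6, 0.2, -0.4]
grip_width: 0.0517
grip_force: 0.0
time_s: 23.15
ee_pos: [0.3609, -0.0715, 0.3116]
eef_rot: [3.141, -0.001, -0.129]
force: [-0.1, -0.4, 0.2]
grip_width: 0.0148
grip_force: 0.5
[0.068, 1.343, 0.065, 0.001, -0.0, -0.132]
[0.318, 2.596, 0.066, 0.001, -0.0, -0.262]
[0.729, 3.805, 0.067, 0.001, -0.0, -0.393]
[1.294, 4.95, 0.068, 0.001, -0.0, -0.523]
[2.003, 6.012, 0.069, 0.001, -0.0, -0.654]
[2.844, 6.973, 0.07, 0.001, -0.0, -0.784]
[3.802, 7.817, 0.07, 0.001, -0.0, -0.914]
[4.92, 8.562, 0.071, 0.001, -0.0, -1.052]
[6.129, 9.147, 0.072, 0.001, -0.0, -1.189]
[7.406, 9.561, 0.073, 0.001, -0.0, -1.326]
[8.728, 9.796, 0.074, 0.001, -0.0, -1.463]
[10.07, 9.849, 0.075, 0.001, -0.0, -1.6]
[11.406, 9.718, 0.075, 0.001, 0.0, -1.737]
[12.712, 9.405, 0.076, 0.001, 0.0, -1.874]
```

```bash

python3 -m jog '[[0.07,1.34,0,0,0,-0.132],[0.32,2.6,0,0,0,-0.262],[0.73,3.8,0,0,0,-0.393],[1.3,4.95,0,0,0,-0.523],[2,6,0,0,0,-0.654],[2.85,6.97,0,0,0,-0.784],[3.8,7.8,0,0,0,-0.914],[3.8,7.8,0,0,0,-0.914]]'
python3 o.py
python3 g.py arc .4578 -.0846 .098 225 273 7 180 .311
```

```text
time_s: 23.95
ee_pos: [0.3889, -0.1544, 0.3115]
eef_rot: [3.141, 0.0, 0.786]
force: [-0.0, -0.9, 4.9]
grip_width: 0.0149
grip_force: 8.0
[ 0.3889 -0.1544  0.3115] F [-0.03 -0.86  4.89] M [-0.118 -0.016  0.08 ] 0.014896943385823196 tau6 [ -0.48 -34.86 -30.05   0.17   0.15  -2.68] psi 45.05738903735314
[0.077, 1.106, 0.051, 0.001, 0.0, -0.119]
[0.285, 2.26, 0.051, 0.001, 0.0, -0.238]
[0.629, 3.38, 0.052, 0.001, 0.0, -0.358]
[1.105, 4.451, 0.052, 0.001, 0.0, -0.478]
[1.705, 5.458, 0.053, 0.001, 0.0, -0.597]
[2.421, 6.386, 0.053, 0.001, 0.001, -0.717]
[3.243, 7.222, 0.054, 0.001, 0.001, -0.837]
```

```bash

python3 -m jog '[[0.07,1.1,0,0,0,-0.12],[0.28,2.26,0,0,0,-0.24],[0.63,3.38,0,0,0,-0.36],[1.1,4.45,0,0,0,-0.48],[1.7,5.46,0,0,0,-0.6],[2.42,6.4,0,0,0,-0.72],[3.24,7.2,0,0,0,-0.84],[3.24,7.2,0,0,0,-0.84]]'
for i in 1 2 3; do python3 -m jog '[[0,0.2,0,0,0,-0.02],[0,0.3,0,0,0,-0.03],[0,0.3,0,0,0,-0.03]]' | egrep 'ee_pos|force:|width|rot'; done
```

```text
time_s: 24.75
ee_pos: [0.4627, -0.1814, 0.3115]
eef_rot: [3.141, 0.001, 1.624]
force: [0.7, -1.4, 5.6]
grip_width: 0.0151
grip_force: 8.0
ee_pos: [0.4649, -0.1814, 0.3115]
eef_rot: [3.142, 0.0, 1.651]
force: [-0.3, 0.9, 5.8]
grip_width: 0.0147
grip_force: 8.0
ee_pos: [0.4679, -0.1811, 0.3115]
eef_rot: [3.142, 0.0, 1.681]
force: [0.3, 0.0, 5.5]
grip_width: 0.015
grip_force: 8.0
ee_pos: [0.4707, -0.181, 0.3115]
eef_rot: [-3.141, 0.001, 1.711]
force: [-3.8, -2.2, 5.6]
grip_width: 0.0146
grip_force: 8.0
```

```bash

for i in 1 2 3; do python3 -m jog '[[0,0.15,0,0,0,0],[0,0.15,0,0,0,0]]' | egrep 'ee_pos|force:|width'; done
```

```text
ee_pos: [0.4716, -0.1811, 0.3114]
force: [-12.7, -5.2, 11.4]
grip_width: 0.0149
grip_force: 8.0
ee_pos: [0.473, -0.1809, 0.3114]
force: [-15.3, -5.7, 11.7]
grip_width: 0.0172
grip_force: 8.0
ee_pos: [0.4744, -0.1807, 0.3114]
force: [-14.4, -6.0, 12.4]
grip_width: 0.0204
grip_force: 8.0
```

The leaf is on its stop (x about 0.4715, force 15 N, pads yielding). Now I release, rise and look.

```bash

python3 -m jog '[[0,0,0,0,0,0],[0,0,0,0,0,0],[0,0,0,0,0,0],[0,0,-4,0,0,0],[0,0,-8,0,0,0],[0,0,-12,0,0,0]]' 50 8 | head -3
python3 -m jog '[[-5,0,0,0,0,0],[-10,0,0,0,0,0],[-15,0,0,0,0,0],[-20,0,0,0,0,0],[-25,0,0,0,0,0],[-25,0,0,0,0,0]]' | head -3
python3 - <<'E'
from h import *
c=ctrl.camera('scene');t=ctrl.camera('top')
cv2.imwrite('pics/s7.png',np.hstack([cv2.resize(c['img'][195:325,150:310],(400,325),interpolation=cv2.INTER_CUBIC),cv2.resize(t['img'][200:300,330:453],(400,325),interpolation=cv2.INTER_CUBIC)]))
for n,X in(("leafpin",(.472,-.1816,.148)),("linkpin",(.4993,-.0786,.148)),("leafpiv",(.4578,-.0846,.103)),("linkpiv",(.5765,-.0673,.085))):
    X=np.array(X)-[.0027,.002,0];print(n,(proj(c,X)-[150,195])*2.5,(proj(t,X)-[330,200])*3.25+[400,0])
E
```

```text
time_s: 26.85
ee_pos: [0.4755, -0.1801, 0.4326]
eef_rot: [-3.141, -0.0, 1.714]
time_s: 27.45
ee_pos: [0.5111, -0.4325, 0.4283]
eef_rot: [-3.139, -0.002, 1.71]
leafpin [189.6489634  62.4024957] [605.3615225  218.45098676]
linkpin [311.37988893  75.45225959] [479.39561949 184.5841676 ]
leafpiv [307.86209186  90.5789163 ] [483.94578152 243.59753745]
linkpiv [329.65971229 193.28833863] [462.4476098  110.66269749]
```

View pics/s7.png

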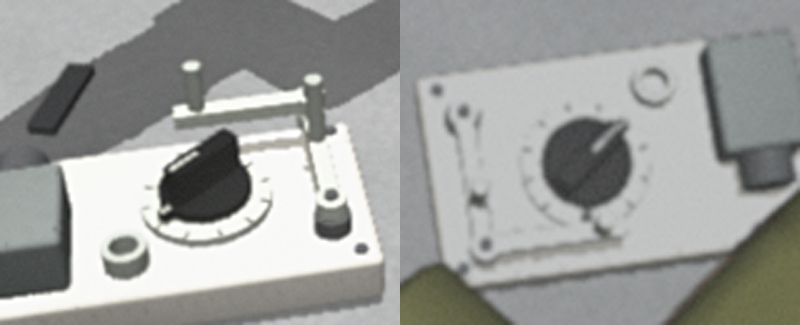

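The dial nose is at top crop (625,125) from a centre of (587,162), about -43°, still in click 4. The link and leaf pins are within 3 crop px (about 1 image px) of their computed home positions, with the leaf across the front of the dial. The nut is where it was. The arm is clear, so I hand in.

```bash
python3 -c "
from station import ctrl
print(ctrl.hand_in())"
```

```text
the job is handed in; nothing more can be done
None
```

The job is handed in, result not shown: the dial was turned to its stop and backed off four clicks, then the link and after it the leaf were closed to their stops, with no loose parts touched and about 27 s used.

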